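Index the wheel blank round by four clicks

TASK

The wheel blank on the grey indexing table has to come round to its next drilling position: with a fingertip against one of the dial's pegs, push the click-stop dial clockwise (seen from above) by exactly four clicks, without running past the fourth. Lift and carry nothing: the blank stays on its pin, the indexing table stays where it stands, and the other things on the bench are left alone. Finish with the dial resting in its fourth stop and the hand clear.

Things in the scene. Friction and masses are not known exactly. Their poses are not given: they have to be found in the camera images.
- index_dial (a joint): Angle of the click-stop dial in rad; 0 at the start, positive clockwise seen from above. Stops lie 0.524 rad (30 degrees) apart, the first at 0: four clicks clockwise is 2.094 rad. Between stops the dial resists for the first half (up to about 2.6 N at a peg), then snaps ahead into the next stop and stays there when let go.
- dial_centre (a point): Point on the dial's axis at the dial's top face, 52 mm above the bench. The dial is a level aluminium disc, 140 mm diameter, 12 mm thick, with four upright pegs near its edge and a 10 mm steel pin, 30 mm high, at its centre.
- red_peg (a point): Centre of the top of the red peg, 84 mm above the bench. The four pegs (one red, three black) are fixed to the dial 58 mm from its axis, 90 degrees apart; each is 12 mm in diameter and stands 32 mm above the dial's top face, on an 18 mm washer 4 mm thick. A shut fingertip can stand between two pegs and push one along the circle.
- index_base: Grey portable indexing table that carries the dial: square base 170 x 170 mm on rubber feet, 3 kg, standing loose on the bench; origin at the centre of its underside, on the dial's axis. A small red pointer stands at its -x side and a brass plunger with a black knob sticks out 114 mm from the axis on its +x side; both are lower than the dial's top face.
- wheel_blank: Light wooden wheel blank, ring 50 mm outside diameter, 14 mm bore, 14 mm thick, lying loose on the dial over the centre pin; origin at the centre of its underside; it rides round with the dial.
- ball: Bystander, to be left alone: faceted wooden ball, about 55 mm across, origin at its underside as built.
- tall_block: Bystander, to be left alone: upright sawn wooden block 44 x 45 x 68 mm, origin at the centre of its underside.
- sander: Bystander, to be left alone: cork sanding block 60 x 97 x 26 mm, origin at the centre of its underside.
- tin: Bystander, to be left alone: olive wax tin, 69 mm diameter, 59 mm high, origin at the centre of its underside.
- small_wheel: Bystander, to be left alone: small wooden wheel lying flat, 42 mm diameter, 9 mm thick, origin at the centre of its underside.
- rod: Bystander, to be left alone: round wooden dowel lying down, 33 mm diameter, 165 mm long, origin under its middle.
Things that resemble listed ones, but are neither listed nor needed, are in the scene too. Of the things that look like the wheel_blank, the middle-sized one is meant.

How it is judged:
On the way:
1. a finger pushes the dial clockwise (value of joint index_dial above 0.1 rad and contact force between the fingers and index_dial above 0.3 N), for 0.03 s.
At the end, for the whole second after the job is handed in: the dial rests in its fourth click stop clockwise (2.094 rad, within 0.1 rad) and is still, the blank lies on the dial over its pin, and the indexing table and the bystanders are within 30 mm of where they stood (value of joint index_dial between 1.9944 and 2.1944 rad and velocity of joint index_dial between -0.05 and 0.05 rad/s and distance of each of index_base, ball, tall_block, sander, tin, small_wheel, rod from where it was at the start of the episode below 0.03 m and height (world z) of index_base below 0.012 m and horizontal distance between wheel_blank and dial_centre below 0.012 m and z of wheel_blank in the frame of index_base below 0.06 m); the robot touches nothing.
It fails at once if the dial is turned past the fourth click (value of joint index_dial above 2.36 rad).
It fails at once if the dial is turned a click the wrong way (anticlockwise) (value of joint index_dial below -0.26 rad).
It fails at once if the indexing table is shoved more than 30 mm along the bench, lifted or tipped (distance of index_base from where it was at the start of the episode above 0.03 m or height (world z) of index_base above 0.012 m or angle between index_base's own z axis and vertical above 0.1 rad).
It fails at once if the wheel blank is lifted off the dial (z of wheel_blank in the frame of index_base above 0.065 m or horizontal distance between wheel_blank and dial_centre above 0.012 m).
It fails at once if a bystander is lifted, carried or pushed more than 30 mm (distance of any of ball, tall_block, sander, tin, small_wheel, rod from where it was at the start of the episode above 0.03 m).
It also fails if it takes over 51 s, if anything falls off the work surface, if the arm or the gripper's body presses on something with over 40 N, if the wrist force passes 120 N, or if a joint passes its speed limit or range.

ROBOT

A 6-joint arm with a two-finger parallel gripper is mounted at the origin on a cart in front of the work surface, level with it; the furniture and walls round the work are solid. World frame = base frame: x ahead of the robot, y to its left, z up, the work surface at z = 0. Lengths are in m, angles in rad, forces in N, time in s.
With the tool pointing down it reaches from about 0.375 to 0.9 m from the base axis. Payload 3.1 kg.
Tool frame: the origin (TCP) lies at the very end of the fingers, on their centre line; the grasp point (between the pads) lies 19 mm behind it (tcp_to_grasp is the distance from the TCP to the grasp point, in m); z points along the fingers, y is the direction in which the jaws open and shut (so a half turn about z gives the same grasp; the last joint's range is limited). The gripper opens to 85 mm and grips with 20 to 120 N. Pads are 22 mm wide; open, the fingers measure 114 mm over their backs; the gripper's body (76 mm by 85 mm) begins 54 mm behind the grasp point. The pads swing forward as they close: fully open they stand 13 mm farther back than shut.
Start: joints at [-1.335, 0.527, 1.433, -0, 1.181, -0.178], TCP at [0.251, -0.572, 0.195] pointing down, gripper open.
Joint ranges: [-3.08, 3.08], [-0.75, 2.2], [0.22, 2.44], [-1.43, 4.57], [0, 2.65], [-2.85, 2.85]. Speed limits (rad/s): [2.79, 2.79, 3.14, 3.14, 3.14, 3.14].

INTERFACE

Orientations are given as a unit quaternion [x, y, z, w].
In Python, from station import sense, snapshot, camera_info, sign_off, tcp_to_grasp gives the robot as it stands.
- The arm moves only by the shell command python3 -m inch 'ROWS' [FORCE]. ROWS is JSON, a list of rows, each a list of 3 entries, a list of its own where there are three numbers: the closure, from -1 (fully open) to 1 (shut), so that 0 is half open, then the shift along the tool's x, y, z normalised to -1 to 1, where 1 is 10 cm, then the turn, a rotation vector about the tool's x, y, z normalised to -1 to 1, where 1 is 360 degrees. In form: [[jaw, [dx, dy, dz], [ax, ay, az]], ...]. A call has 1 to 20 rows; each row is the pose to reach, as a shift and turn from the pose commanded when the call began, along the tool's axes at that moment, turning the shorter way round; what a row does not reach only later rows make up. A row lasts 1/10 s, in which the tool goes at most 50 mm and 8.59 degrees, less where a joint would pass 70% of its speed; a pose out of reach is approached as far as the arm can. A call with a number of a shift or a turn outside -1 to 1 is refused whole. A call with a gripper value outside its range is refused whole. The fingers move at their own pace and stop on an object; FORCE is the grip in N (left out, the last holds). Time passes only in rows, so rows that repeat a pose let the fingers close. It gives the time, the measured TCP pose, the force and the opening at its end, in the units of the state.
- sense(): the state, without advancing time (a new reading comes with each control period).
- snapshot(name): name is "scene" or "top" or "wrist"; returns (picture, depth): 400x640x3 uint8, blue, green, red; 400x640 float32, m along the optical axis (not along the pixel's ray), 0 where there is no reading.
- camera_info(name): a dict with "K" (3x3 intrinsics, pixels), "dist" ([k1, k2, p1, p2, k3] as OpenCV has them; the pictures are not rectified), "origin" and "orientation" of the camera in the world. Camera axes: x right, y down, z forward; pixel columns grow to the right and rows downward; lengths in m; the calibration is good to about 2 mm. A picture is of the moment at which its call begins: read the wrist's pose just before it. camera_info takes no time and is no camera call; for the wrist camera it gives the pose at the moment of the call.
- sign_off(): hands the job in, once; it reports no verdict.
The state is a dict: "t": time; "q": joint angles; "qd": joint speeds; "tau": joint torques, N m; "tcp_pos": TCP position; "tool_rot": TCP orientation; "force": force on the tool from outside, world axes, zero at the start; "ft_torque": the same for the moment, N m; "finger_gap": opening from 0.0 (shut) to 1.0 (fully open).
Only numpy, scipy, OpenCV 4.12 (cv2) and the standard library are available. Lean on these libraries where they do the work, as an engineer would, in place of code of your own. Each camera call takes 0.05 s, during which the arm holds its last target.

## Working session

There is one attempt and no reset: what is moved stays moved. The work goes in short steps, Python scripts to look and compute and a shell command to move; the robot and the scene stay as the last step left them, time stands still between calls to the robot, and variables do not carry over. Pictures are saved under pics/ and viewed, and the job is handed in when it is done.

```bash
ls; mkdir -p pics; python3 - <<'E'
from station import *
import cv2,numpy as np
s=sense();print(s)
for n in("scene","top"):
    p,d=snapshot(n);cv2.imwrite(f"pics/{n}0.png",p);np.save(f"pics/{n}0.npy",d);c=camera_info(n);print(n,c)
print(tcp_to_grasp)
E
```

```text
pics
{'t': 0.0, 'q': array([-1.33549023e+00,  5.28496722e-01,  1.43388352e+00,  2.13570034e-05,
        1.18138200e+00, -1.78513938e-01]), 'qd': array([-0.00176813, -0.00079166,  0.00043243,  0.00091662,  0.00112405,
       -0.00046075]), 'tau': array([-2.13842824e-03, -4.42357099e+01, -1.78024095e+01, -2.11633451e-04,
        8.42261827e-03, -4.86239230e-06]), 'tcp_pos': array([ 0.25115918, -0.57146361,  0.19362089]), 'tool_rot': array([ 9.78670641e-01,  2.05432711e-01, -2.09291597e-05, -1.08463839e-03]), 'force': array([-0.21587634,  0.37949709, -0.14679315]), 'ft_torque': array([-0.01003503, -0.04926899, -0.0438507 ]), 'finger_gap': 1.0033834751996284}
scene {'K': array([[495.08630922,   0.        , 321.23163817],
       [  0.        , 495.08630922, 196.74040564],
       [  0.        ,   0.        ,   1.        ]]), 'dist': array([-0.06606019,  0.        ,  0.        ,  0.        ,  0.        ]), 'origin': array([0.13486733, 0.95043698, 0.94339465]), 'orientation': array([-0.19896402,  0.88234081, -0.41624892,  0.09287003])}
top {'K': array([[499.50342078,   0.        , 314.94480627],
       [  0.        , 499.50342078, 204.64597087],
       [  0.        ,   0.        ,   1.        ]]), 'dist': array([-0.14602255,  0.        ,  0.        ,  0.        ,  0.        ]), 'origin': array([0.36925621, 0.00400569, 1.3847402 ]), 'orientation': array([-0.70129573,  0.70839184, -0.05116204,  0.06121875])}
0.0187
```

View pics/scene0.png

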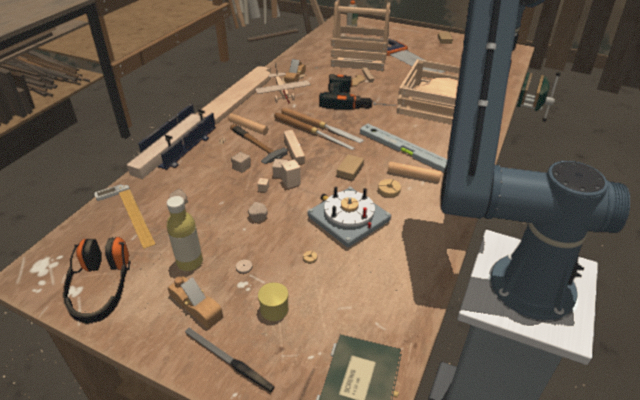

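View pics/top0.png

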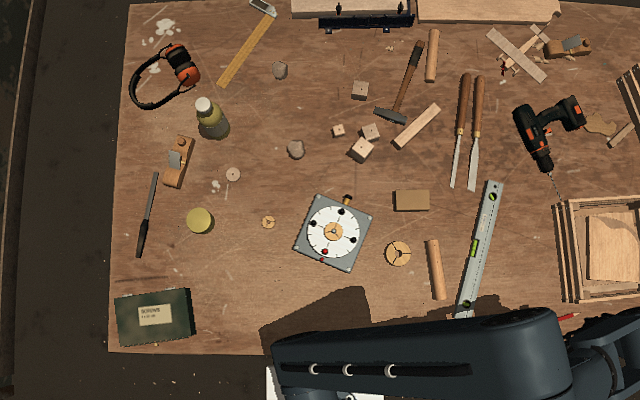

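The top view shows the dial at about (334,231), with the red peg near (323,254) and black pegs near (313,223), (342,212) and (355,239). I'll zoom in and measure them.

```bash
cat > h.py <<'E'
import numpy as np,cv2
from scipy.spatial.transform import Rotation as R
from station import *
def ray(ci,uv):
    u=cv2.undistortPoints(np.array(uv,float).reshape(-1,1,2),ci["K"],ci["dist"]).reshape(-1,2)
    d=np.c_[u,np.ones(len(u))]
    return R.from_quat(ci["orientation"]).apply(d)
def plane(ci,uv,z):
    d=ray(ci,uv);o=ci["origin"];return o+d*((z-o[2])/d[:,2])[:,None]
def proj(ci,P):
    r=R.from_quat(ci["orientation"]).inv()
    rv=r.as_rotvec();t=-r.apply(ci["origin"])
    return cv2.projectPoints(np.array(P,float).reshape(-1,3),rv,t,ci["K"],ci["dist"])[0].reshape(-1,2)
E
python3 - <<'E'
from h import *
for n,(x0,y0,w,h) in {"top":(280,180,120,100),"scene":(300,170,100,80)}.items():
    p=cv2.imread(f"pics/{n}0.png");cv2.imwrite(f"pics/{n}z.png",cv2.resize(p[y0:y0+h,x0:x0+w],None,fx=6,fy=6,interpolation=cv2.INTER_CUBIC))
p=cv2.imread("pics/top0.png");ci=camera_info("top")
hsv=cv2.cvtColor(p,cv2.COLOR_BGR2HSV)
# white disc
m=((hsv[...,2]>150)&(hsv[...,1]<50)).astype(np.uint8);m[:180]=0;m[280:]=0;m[:,:290]=0;m[:,380:]=0
c=max(cv2.findContours(m,0,2)[0],key=cv2.contourArea);e=cv2.fitEllipse(cv2.convexHull(c));print("disc",e,plane(ci,[e[0]],.052))
for nm,m in(("red",((hsv[...,0]<8)|(hsv[...,0]>172))&(hsv[...,1]>130)),("blk",hsv[...,2]<60)):
    m=m.astype(np.uint8);m[:190]=0;m[275:]=0;m[:,:290]=0;m[:,380:]=0
    k,l,st,ce=cv2.connectedComponentsWithStats(m)
    for i in range(1,k):
        if st[i,4]>5: print(nm,st[i],ce[i],plane(ci,[ce[i]],.075))
E
```

```text
disc ((333.0160217285156, 231.98312377929688), (51.85160446166992, 53.08252716064453), 39.37202835083008) [[ 0.50848838 -0.02569439  0.052     ]]
red [323 249   5   5  19] [324.63157895 251.        ] [[ 0.45625637 -0.00253013  0.075     ]]
red [320 257   4   4  10] [321.4 258.8] [[0.43593853 0.00614974 0.075     ]]
blk [343 195   9   6  29] [347.17241379 196.86206897] [[ 0.59953255 -0.06421436  0.075     ]]
blk [338 209   6   6  27] [340.92592593 211.40740741] [[ 0.5606012  -0.04691589  0.075     ]]
blk [308 220   8   7  30] [312.33333333 222.86666667] [[0.53085837 0.02908536 0.075     ]]
blk [297 232   3   6   6] [297.83333333 234.5       ] [[0.50039338 0.06753308 0.075     ]]
blk [307 235   2   6   6] [307.16666667 237.5       ] [[0.49222412 0.04299349 0.075     ]]
blk [350 237   6   6  27] [352.81481481 239.59259259] [[ 0.48540404 -0.07692766  0.075     ]]
blk [292 245   4   6   9] [293.11111111 247.66666667] [[0.46579769 0.08008559 0.075     ]]
blk [297 251  27  12  31] [310.5483871  256.93548387] [[0.44108658 0.03448879 0.075     ]]
blk [321 250   7   5  11] [323.54545455 252.27272727] [[4.52951534e-01 3.51867034e-04 7.50000000e-02]]
blk [325 263   6   3   7] [327.57142857 264.28571429] [[ 0.42146663 -0.00981035  0.075     ]]
blk [337 268  11   5  12] [341.83333333 270.25      ] [[ 0.40554702 -0.04679849  0.075     ]]
```

```bash
sleep 1
```

```text
(no output)
```

View pics/topz.png

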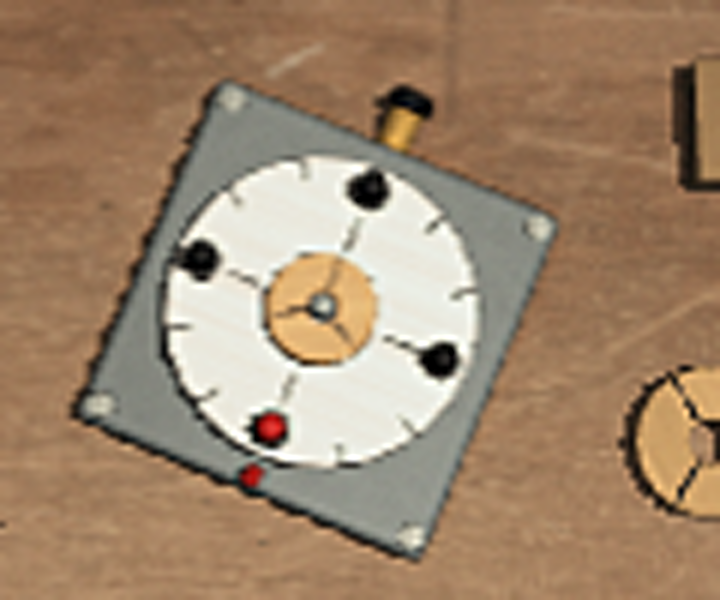

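View pics/scenez.png

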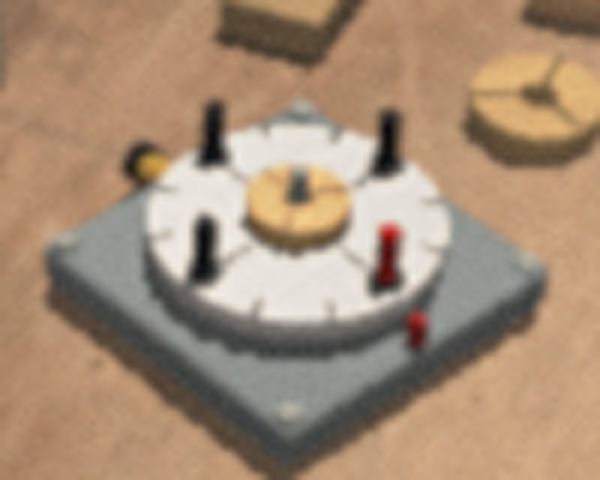

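The dial centre is at about (0.5084, -0.025). The red peg sits at about 156° and clockwise is decreasing angle. I'll shut the hand and travel over to a point behind the red peg. That point is at 190° on the 58 mm circle, with tool x along the clockwise tangent and tool y towards the centre.

```bash
python3 -m inch '[[1,[0.5,-0.5,0],[0,0,0]],[1,[1,-1,0],[0,0,0]],[1,[1,-1,0],[0,0,0]],[1,[1,-1,0],[0,0,0]]]' 40
python3 -m inch '[[1,[0.5,-0.5,0],[0,0,0]],[1,[1,-1,0],[0,0,0]],[1,[1,-1,0],[0,0,0]],[1,[1,-1,0],[0,0,0]]]'
python3 -m inch '[[1,[0.5,-0.5,0],[0,0,0]],[1,[1,-1,0],[0,0,0]],[1,[1,-1,0],[0,0,0]],[1,[1,-1,0],[0,0,0]]]'
python3 -m inch '[[1,[0.5,-0.5,0],[0,0,-0.02]],[1,[1,-1,0],[0,0,-0.04]],[1,[1,-1,0],[0,0,-0.06]],[1,[1,-1,0],[0,0,-0.08]],[1,[1,-1,0],[0,0,-0.1]],[1,[1,-1,0],[0,0,-0.12]],[1,[1,-1,0],[0,0,-0.14]],[1,[1,-1,0],[0,0,-0.16]],[1,[1,-1,0],[0,0,-0.18]],[1,[1,-1,0],[0,0,-0.2]],[1,[1,-1,0],[0,0,-0.212]],[1,[1,-1,0],[0,0,-0.212]],[1,[1,-1,0],[0,0,-0.212]]]'
cat > chk.py <<'E'
from h import *
import sys
s=sense();c=np.array([.5084,-.0250]);v=s['tcp_pos'][:2]-c
x=R.from_quat(s['tool_rot']).as_matrix()
print("t",s['t'],"tcp",s['tcp_pos'].round(4),"r",np.hypot(*v).round(4),"phi",np.degrees(np.arctan2(v[1],v[0]))%360,"azx",np.degrees(np.arctan2(x[1,0],x[0,0])),"z",x[:,2].round(3),"F",s['force'].round(2),"gap",s['finger_gap'].round(3),"q6",s['q'][5].round(3))
for n in sys.argv[2:]:
    p,d=snapshot(n);cv2.imwrite(f"pics/{n}{sys.argv[1]}.png",p)
    if n!="wrist":
        x0,y0,w,h=(270,160,140,120) if n=="top" else (280,150,140,105)
        cv2.imwrite(f"pics/{n}{sys.argv[1]}z.png",cv2.resize(p[y0:y0+h,x0:x0+w],None,fx=5,fy=5,interpolation=cv2.INTER_CUBIC))
E
python3 chk.py 1 top scene wrist
```

```text
t: 0.5
tcp_pos: [0.3033, -0.4336, 0.1938]
tool_rot: [0.978, 0.207, -0.0, -0.004]
force: [0.3, 0.8, 0.0]
finger_gap: 0.33
t: 0.9
tcp_pos: [0.3541, -0.3036, 0.1942]
tool_rot: [0.978, 0.208, -0.0, -0.002]
force: [-0.5, -0.8, 0.0]
finger_gap: -0.003
t: 1.3
tcp_pos: [0.4059, -0.1736, 0.1945]
tool_rot: [0.978, 0.208, -0.0, -0.001]
force: [-0.4, 0.4, -0.1]
finger_gap: 0.0
t: 2.6
tcp_pos: [0.4573, -0.0465, 0.1946]
tool_rot: [0.644, 0.765, -0.0, 0.0]
force: [0.1, 0.2, 0.5]
finger_gap: 0.0Traceback (most recent call last):
  File "chk.py", line 5, in <module>
    print("t",s['t'],"tcp",s['tcp_pos'].round(4),"r",np.hypot(*v).round(4),"phi",np.degrees(np.arctan2(v[1],v[0]))%360,"azx",np.degrees(np.arctan2(x[1,0],x[0,0])),"z",x[:,2].round(3),"F",s['force'].round(2),"gap",s['finger_gap'].round(3),"q6",s['q'][5].round(3))
                                                                                                                                                                                                                     ^^^^^^^^^^^^^^^^^^^^^
AttributeError: 'float' object has no attribute 'round'
```

```bash
sed -i "s/s\['finger_gap'\].round(3)/s['finger_gap']/" chk.py; python3 chk.py 1 top scene wrist
```

```text
t 2.6 tcp [ 0.4573 -0.0465  0.1946] r 0.0554 phi 202.82501315445745 azx 99.8670264758255 z [ 0.    -0.001 -1.   ] F [0.13 0.21 0.48] gap 0.00016636324162043099 q6 -0.517
```

```bash
sleep 1
```

```text
(no output)
```

View pics/wrist1.png

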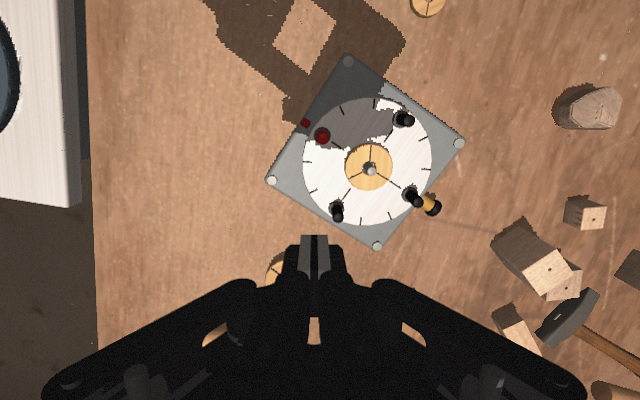

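View pics/scene1z.png

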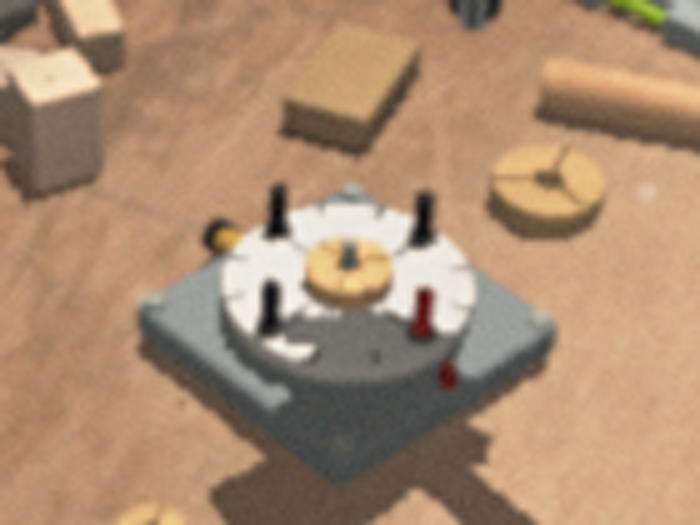

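The wrist view shows the red peg at (322,134), black pegs at (405,118), (337,208) and (413,195), and the blank at (370,167). The shut fingertips are near (315,240). I'll use this view to refine the dial centre.

```bash
python3 - <<'E'
from h import *
p=cv2.imread("pics/wrist1.png");ci=camera_info("wrist");print(ci['origin'])
hsv=cv2.cvtColor(p,cv2.COLOR_BGR2HSV)
cv2.imwrite("pics/wz.png",cv2.resize(p[80:260,260:480],None,fx=3.5,fy=3.5,interpolation=cv2.INTER_CUBIC))
for nm,uv,z in (("red",(323,134),.082),("b1",(407,118),.082),("b2",(337,207),.082),("b3",(411,193),.082),("pin",(371,169),.082),("tips",(315,238),.1946)):
    print(nm,plane(ci,[uv],z).round(4))
print(proj(ci,[[.5084,-.025,.052],[.5084,-.025,.082],[.4558,-.002,.084],sense()['tcp_pos']]).round(1))
E
```

```text
[0.44457232 0.02611035 0.37361524]
red [[ 0.4583 -0.0006  0.082 ]]
b1 [[0.5327 0.0274 0.082 ]]
b2 [[ 0.4855 -0.0698  0.082 ]]
b3 [[ 0.5555 -0.0425  0.082 ]]
pin [[ 0.5106 -0.0256  0.082 ]]
tips [[ 0.4599 -0.0559  0.1946]]
[[364.1 162.2]
 [368.9 168. ]
 [320.1 135.3]
 [313.2 222.7]]
```

View pics/wz.png

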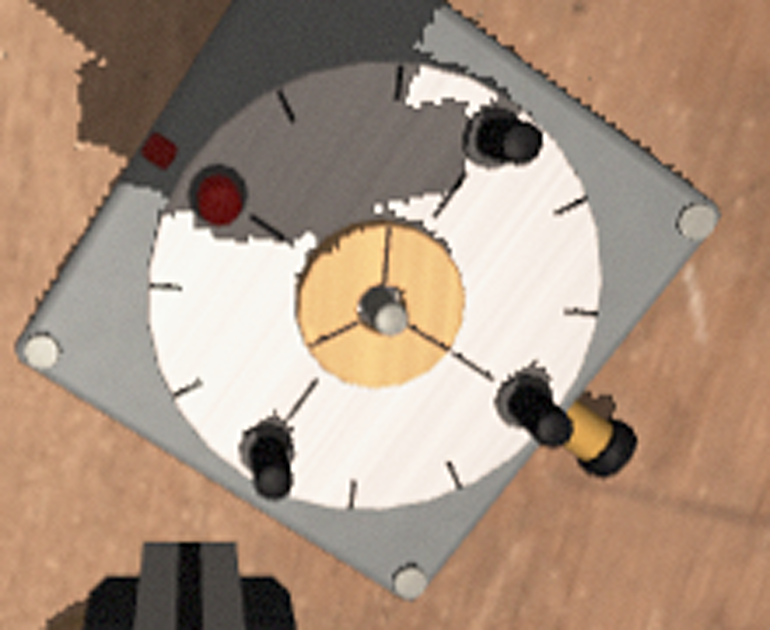

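```bash
python3 - <<'E'
from h import *
ci=camera_info("wrist")
P=plane(ci,[(322.6,136.6),(409.1,120.6),(417.7,202),(338,216.6)],.084);c=P.mean(0);print(P.round(4),c)
d=P-c;print(np.hypot(d[:,0],d[:,1]),np.degrees(np.arctan2(d[:,1],d[:,0])))
print(plane(ci,[(371.4,171.1)],.082))
E
```

```text
[[ 0.4583 -0.0028  0.084 ]
 [ 0.5346  0.0255  0.084 ]
 [ 0.5639 -0.05    0.084 ]
 [ 0.4882 -0.0791  0.084 ]] [ 0.51126231 -0.02660821  0.084     ]
[0.05807661 0.05710863 0.05760316 0.05733238] [ 155.80450673   65.85629225  -23.9753085  -113.67033567]
[[ 0.51144665 -0.02756131  0.082     ]]
```

Wrist and top agree within 2–3 mm, so I'll use centre (0.510, -0.026) and red peg 156°. Now I'll line up at 190° and descend to z = 0.064.

```bash
sed -i 's/\[.5084,-.0250\]/[.510,-.026]/' chk.py
python3 -m inch '[[1,[0.11,-0.025,0],[0,0,0]],[1,[0.11,-0.025,0.3],[0,0,0]],[1,[0.11,-0.025,0.6],[0,0,0]],[1,[0.11,-0.025,0.8],[0,0,0]],[1,[0.11,-0.025,0.8],[0,0,0]],[1,[0.11,-0.025,0.8],[0,0,0]]]'
python3 chk.py 2 wrist
```

```text
t: 3.35
tcp_pos: [0.4522, -0.0343, 0.1148]
tool_rot: [0.642, 0.766, -0.0, -0.0]
force: [-0.0, -0.0, 0.9]
finger_gap: 0.001
t 3.35 tcp [ 0.4522 -0.0343  0.1148] r 0.0584 phi 188.148679542994 azx 100.04708508251821 z [-0.001  0.    -1.   ] F [-0.04 -0.03  0.86] gap 0.001092278989900551 q6 -0.498
```

```bash
sleep 1
```

```text
(no output)
```

View pics/wrist2.png

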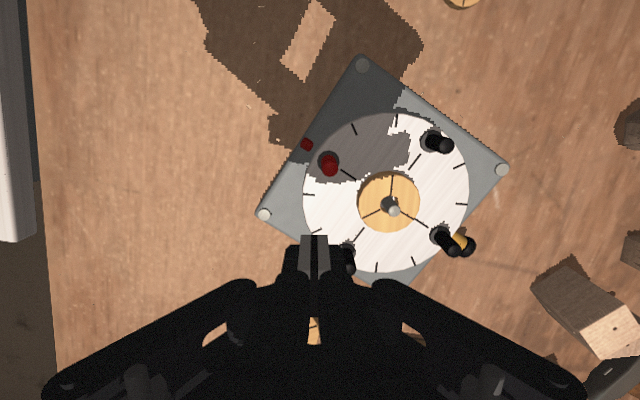

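The fingers are at about (315,245), between the red peg at (328,163) and the black peg at (347,252), and clear of both. I'll descend and check.

```bash

python3 -m inch '[[1,[0,0,0.2],[0,0,0]],[1,[0,0,0.4],[0,0,0]],[1,[0,0,0.5],[0,0,0]],[1,[0,0,0.5],[0,0,0]],[1,[0,0,0.5],[0,0,0]]]'
python3 chk.py 3 scene wrist
```

```text
t: 3.9
tcp_pos: [0.453, -0.0349, 0.0653]
tool_rot: [0.643, 0.766, 0.0, 0.001]
force: [0.8, 0.1, -0.6]
finger_gap: 0.0
t 3.9 tcp [ 0.453  -0.0349  0.0653] r 0.0577 phi 188.8585893627323 azx 100.03180441036739 z [ 0.001 -0.    -1.   ] F [ 0.81  0.08 -0.59] gap 0.00018731778580517665 q6 -0.499
```

```bash
sleep 1
```

```text
(no output)
```

View pics/scene3z.png

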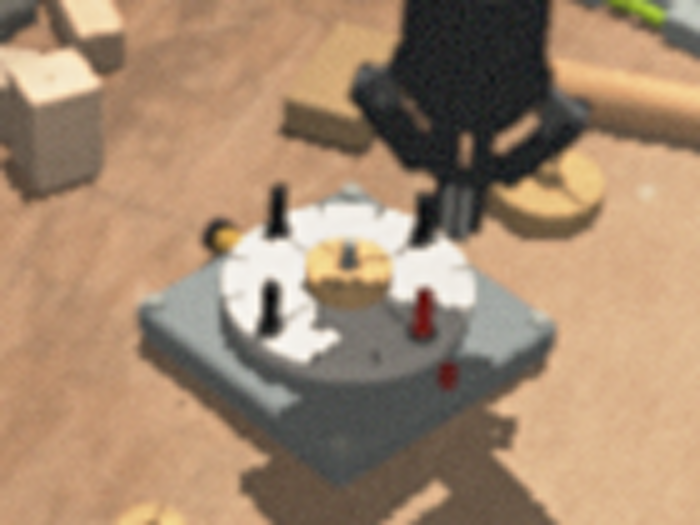

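View pics/wrist3.png

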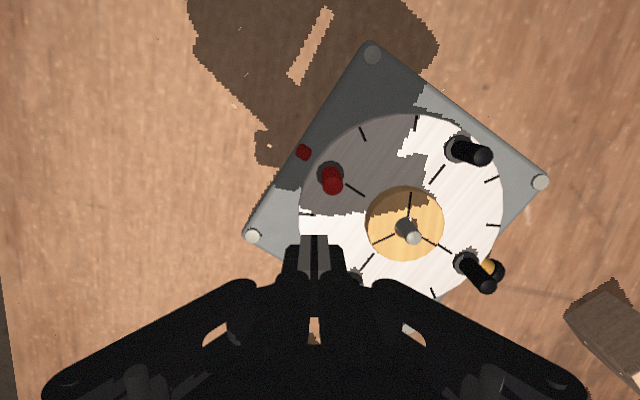

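Now the first click. I'll sweep along the arc in the tool axes: dx = 0.58 sin α, dy = 0.58(1−cos α), turn α/360. Total 34°, of which about 16° is free travel.

```bash

python3 -m inch '[[1,[0.04,0.001,0],[0,0,0.011]],[1,[0.081,0.006,0],[0,0,0.022]],[1,[0.121,0.013,0],[0,0,0.033]],[1,[0.14,0.017,0],[0,0,0.039]],[1,[0.16,0.022,0],[0,0,0.044]],[1,[0.179,0.028,0],[0,0,0.05]],[1,[0.198,0.035,0],[0,0,0.056]],[1,[0.217,0.042,0],[0,0,0.061]],[1,[0.236,0.05,0],[0,0,0.067]],[1,[0.254,0.059,0],[0,0,0.072]],[1,[0.272,0.068,0],[0,0,0.078]],[1,[0.29,0.078,0],[0,0,0.083]],[1,[0.307,0.088,0],[0,0,0.089]],[1,[0.324,0.099,0],[0,0,0.094]],[1,[0.324,0.099,0],[0,0,0.094]],[1,[0.324,0.099,0],[0,0,0.094]],[1,[0.324,0.099,0],[0,0,0.094]]]'
python3 chk.py 4 scene wrist
```

```text
t: 5.7
tcp_pos: [0.4567, -0.0012, 0.0649]
tool_rot: [0.838, 0.546, 0.0, 0.0]
force: [0.6, 0.3, 0.4]
finger_gap: -0.001
t 5.7 tcp [ 0.4567 -0.0012  0.0649] r 0.0588 phi 155.09395014777928 azx 66.21148289552112 z [ 0.001 -0.    -1.   ] F [0.59 0.28 0.38] gap -0.0005155611115509413 q6 0.167
```

```bash
sleep 1
```

```text
(no output)
```

View pics/scene4z.png

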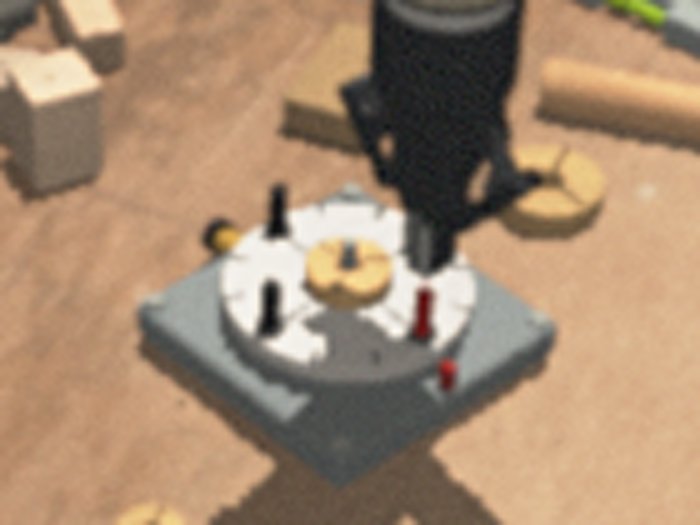

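View pics/wrist4.png

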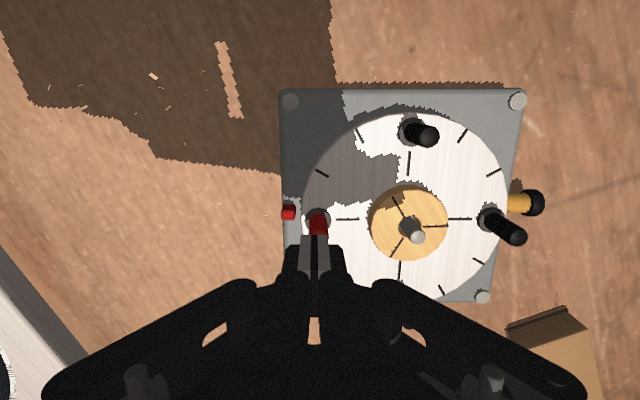

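The red peg still lines up with the pointer, so the dial hasn't moved even though the TCP reads as being at the peg. The fingertip appears to be just touching or short of the peg. I'll check where the tip really is using the depth image.

```bash
python3 - <<'E'
from h import *
s=sense();ci=camera_info("wrist");p,d=snapshot("wrist");T=R.from_quat(s['tool_rot'])
print(ci['K'],ci['dist'],T.inv().apply(ci['origin']-s['tcp_pos']))
for uv in [(308,240),(308,245),(308,255),(308,265),(321,240),(321,245),(321,260),(318,225),(318,218),(315,270),(296,260),(335,260)]:
    z=d[uv[1],uv[0]];u=cv2.undistortPoints(np.array([[uv]],float),ci["K"],ci["dist"])[0,0]
    w=R.from_quat(ci['orientation']).apply([u[0]*z,u[1]*z,z])+ci['origin']
    print(uv,z,w.round(4),(T.inv().apply(w-s['tcp_pos'])*1000).round(1))
cv2.imwrite("pics/w4z.png",cv2.resize(p[190:310,250:400],None,fx=5,fy=5,interpolation=cv2.INTER_CUBIC))
E
```

```text
[[304.51114366   0.         313.70663337]
 [  0.         304.51114366 194.14091744]
 [  0.           0.           1.        ]] [-0.00718253  0.          0.          0.          0.        ] [ 0.07306567  0.00051885 -0.1790529 ]
(308, 240) 0.14443241 [0.4589 0.0093 0.1118] [ 10.6  -2.1 -47. ]
(308, 245) 0.14056604 [0.4587 0.0088 0.116 ] [ 10.1  -2.1 -51.2]
(308, 255) 0.13045412 [0.4591 0.0091 0.1264] [ 10.5  -1.9 -61.7]
(308, 265) 0.1224112 [0.4592 0.0091 0.1348] [ 10.5  -1.7 -70.1]
(321, 240) 0.1458455 [0.4643 0.0063 0.1105] [ 10.    4.1 -45.7]
(321, 245) 0.13806784 [0.4646 0.0074 0.1183] [ 11.2   3.9 -53.5]
(321, 260) 0.12700997 [0.4639 0.0066 0.1301] [ 10.1   3.6 -65.4]
(318, 225) 0.17984945 [0.4609 0.001  0.0769] [  3.8   3.1 -12.1]
(318, 218) 0.19120443 [0.461  0.0007 0.065 ] [ 3.6  3.3 -0.3]
(315, 270) 0.118761726 [0.4618 0.0079 0.1386] [ 10.5   1.1 -73.9]
(296, 260) 0.13417354 [0.4526 0.0077 0.1237] [  6.6  -7.2 -58.9]
(335, 260) 0.13374867 [0.4684 0.001  0.1241] [  6.8   9.9 -59.3]
```

```bash
sleep 1
```

```text
(no output)
```

View pics/w4z.png

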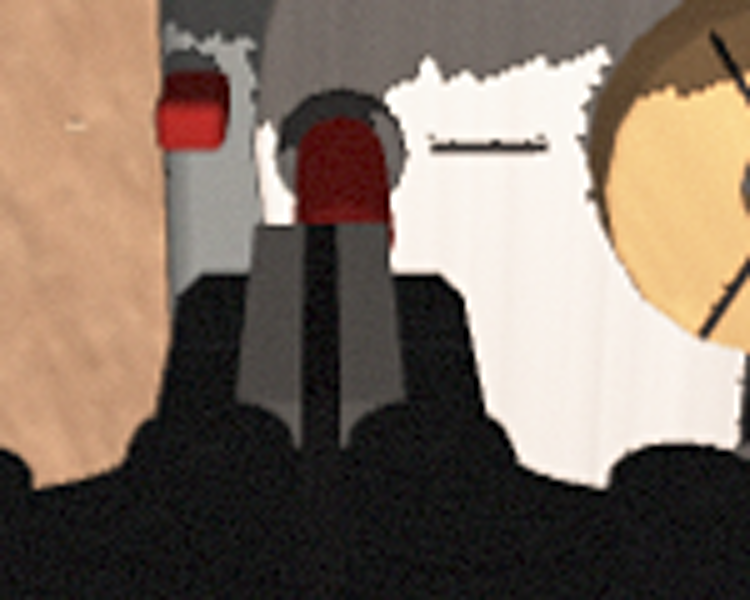

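```bash
python3 - <<'E'
from h import *
ci=camera_info("scene");t=sense()['tcp_pos']
for z in (0,.02,.045): print(z,(proj(ci,[t+[0,0,z]])-[280,150])*5)
cw=camera_info("wrist")
print(proj(cw,[t+[.0,.0,z] for z in(0,.045)]))
# wrist pose vs depth consistency: bench plane height
p,d=snapshot("wrist")
for uv in [(100,250),(560,50),(330,140)]:
    z=d[uv[1],uv[0]];u=cv2.undistortPoints(np.array([[uv]],float),cw["K"],cw["dist"])[0,0]
    print(uv,R.from_quat(cw['orientation']).apply([u[0]*z,u[1]*z,z])+cw['origin'])
E
```

```text
0 [[421.26329181 314.38385763]]
0.02 [[423.41536841 286.1612742 ]]
0.045 [[426.15934943 250.10333883]]
[[312.71144034 223.14596615]
 [312.4885392  257.92528076]]
(100, 250) [ 0.26194135  0.02739978 -0.00059882]
(560, 50) [6.67549354e-01 2.63983405e-02 6.49606471e-05]
(330, 140) [0.48687748 0.03785684 0.0294205 ]
```

The peg's measured position lies inside the finger footprint, yet there was no force and the dial didn't turn. So the fingertip must really end above the peg. Depth puts it about 45 mm behind the reported TCP, at z ≈ 0.11. Before going lower I'll profile the hand from the depth image.

```bash
python3 - <<'E'
from h import *
s=sense();ci=camera_info("wrist");p,d=snapshot("wrist");T=R.from_quat(s['tool_rot'])
v,u=np.mgrid[0:400,0:640];uv=np.c_[u.ravel(),v.ravel()].astype(float);n=cv2.undistortPoints(uv.reshape(-1,1,2),ci["K"],ci["dist"]).reshape(-1,2)
z=d.ravel();w=R.from_quat(ci['orientation']).apply(np.c_[n*z[:,None],z])+ci['origin'];t=T.inv().apply(w-s['tcp_pos'])*1000
ok=(z>0)&(t[:,2]<-25)
t=t[ok]
for a in range(-110,111,10):
    m=(t[:,1]>=a)&(t[:,1]<a+10)
    if m.any():
        q=t[m];i=q[:,2].argmax();print("y",a,"lowest",np.percentile(q[:,2],99).round(1),"x",q[i,0].round(1),m.sum())
ps,ds=snapshot("scene");cs=camera_info("scene")
cv2.imwrite("pics/s5.png",cv2.resize(ps[120:240,320:440],None,fx=5,fy=5,interpolation=cv2.INTER_CUBIC))
x=T.as_matrix()[:,0]
for zz in(0,.02,.03,.045):print(zz,(proj(cs,[s['tcp_pos']+x*.011+[0,0,zz]])-[320,120])*5)
E
```

```text
y -70 lowest -120.8 x 11.0 71
y -60 lowest -110.7 x 10.8 2110
y -50 lowest -99.8 x 11.3 3985
y -40 lowest -87.9 x 11.1 4898
y -30 lowest -82.4 x 6.4 2955
y -20 lowest -50.8 x 6.2 3841
y -10 lowest -44.9 x 10.1 5727
y 0 lowest -44.5 x 9.9 5524
y 10 lowest -49.8 x 6.4 4272
y 20 lowest -81.9 x 5.8 2843
y 30 lowest -86.9 x 11.3 4521
y 40 lowest -98.5 x 11.3 4284
y 50 lowest -109.2 x 10.4 2348
y 60 lowest -120.2 x 11.4 207
0 [[206.69236645 473.35353771]]
0.02 [[208.71296785 445.09802833]]
0.03 [[209.73676194 430.76240819]]
0.045 [[211.28961771 408.99391827]]
```

```bash
sleep 1
```

```text
(no output)
```

View pics/s5.png

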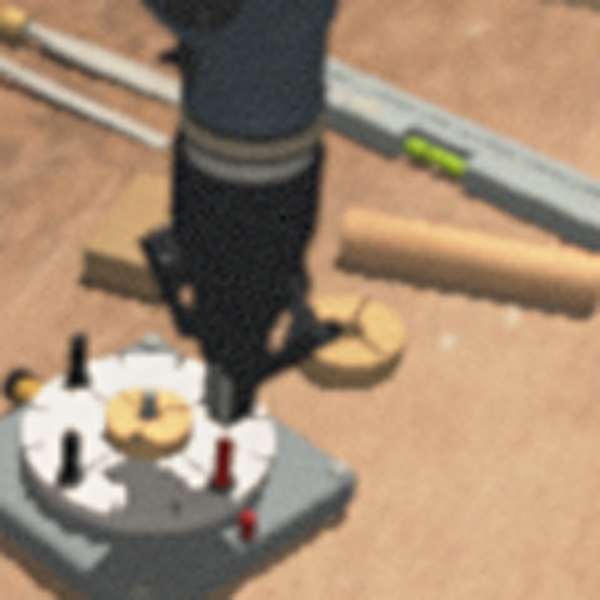

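Both views agree that the tip ends about 44 mm short of the reported TCP: the depth gives -44.5 mm and the scene tip edge about -40 mm. The linkages are another 37 mm higher, so there's room to go down. I'll go back along the arc to 189°, then lower in stages while watching the force.

```bash

python3 -m inch '[[1,[-0.081,0.006,0],[0,0,-0.022]],[1,[-0.16,0.022,0],[0,0,-0.044]],[1,[-0.236,0.05,0],[0,0,-0.067]],[1,[-0.324,0.099,0],[0,0,-0.094]],[1,[-0.324,0.099,0],[0,0,-0.094]],[1,[-0.324,0.099,0.1],[0,0,-0.094]],[1,[-0.324,0.099,0.2],[0,0,-0.094]],[1,[-0.324,0.099,0.2],[0,0,-0.094]],[1,[-0.324,0.099,0.2],[0,0,-0.094]]]'
python3 -m inch '[[1,[0,0,0.05],[0,0,0]],[1,[0,0,0.1],[0,0,0]],[1,[0,0,0.15],[0,0,0]],[1,[0,0,0.15],[0,0,0]],[1,[0,0,0.15],[0,0,0]]]'
python3 -m inch '[[1,[0,0,0.03],[0,0,0]],[1,[0,0,0.06],[0,0,0]],[1,[0,0,0.06],[0,0,0]],[1,[0,0,0.06],[0,0,0]]]'
python3 chk.py 6 scene wrist
```

```text
t: 6.9
tcp_pos: [0.4518, -0.0342, 0.0439]
tool_rot: [0.643, 0.766, -0.0, -0.001]
force: [0.1, -0.6, -0.2]
finger_gap: -0.001
t: 7.4
tcp_pos: [0.4523, -0.0347, 0.0294]
tool_rot: [0.643, 0.766, -0.0, -0.0]
force: [0.1, -0.1, 0.0]
finger_gap: -0.003
t: 7.8
tcp_pos: [0.4524, -0.0347, 0.0235]
tool_rot: [0.643, 0.766, -0.0, -0.0]
force: [0.0, 0.4, -0.1]
finger_gap: 0.001
t 7.8 tcp [ 0.4524 -0.0347  0.0235] r 0.0583 phi 188.63323910243594 azx 100.02530720060999 z [-0.  0. -1.] F [ 0.02  0.36 -0.12] gap 0.0012118549169969235 q6 -0.499
```

```bash
sleep 1
```

```text
(no output)
```

View pics/scene6z.png

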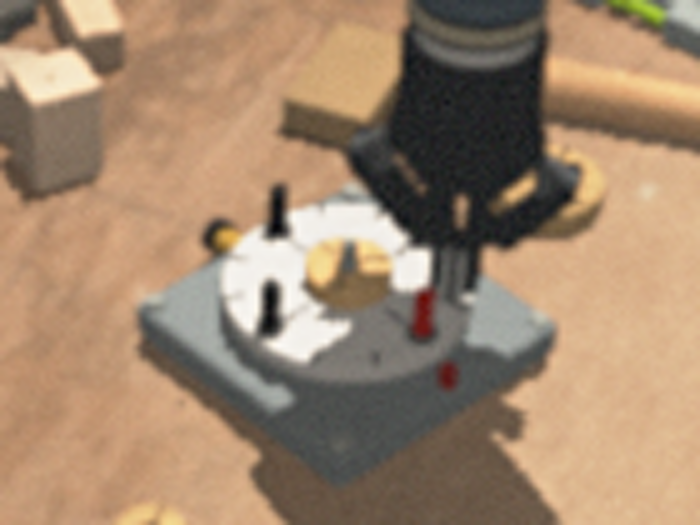

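View pics/wrist6.png

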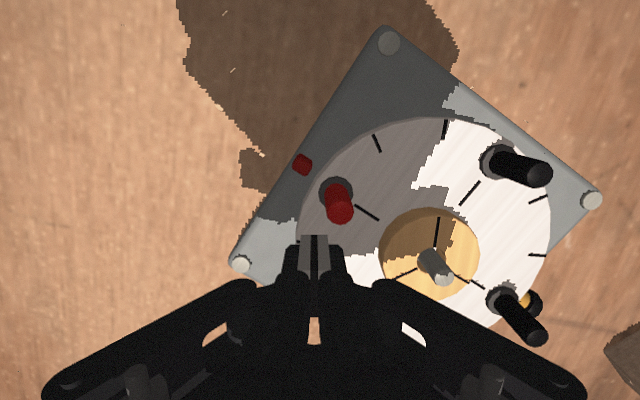

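There's no contact force, and the finger now stands behind the red peg, below its top. Now the slow first-click arc.

```bash

python3 -m inch '[[1,[0.04,0.001,0],[0,0,0.011]],[1,[0.081,0.006,0],[0,0,0.022]],[1,[0.121,0.013,0],[0,0,0.033]],[1,[0.14,0.017,0],[0,0,0.039]],[1,[0.16,0.022,0],[0,0,0.044]],[1,[0.179,0.028,0],[0,0,0.05]],[1,[0.198,0.035,0],[0,0,0.056]],[1,[0.217,0.042,0],[0,0,0.061]],[1,[0.236,0.05,0],[0,0,0.067]],[1,[0.236,0.05,0],[0,0,0.067]]]'
python3 chk.py 7 wrist
python3 -m inch '[[1,[0.019,0.001,0],[0,0,0.005]],[1,[0.037,0.001,0],[0,0,0.01]],[1,[0.06,0.003,0],[0,0,0.016]],[1,[0.081,0.006,0],[0,0,0.022]],[1,[0.101,0.009,0],[0,0,0.028]],[1,[0.101,0.009,0],[0,0,0.028]],[1,[0.101,0.009,0],[0,0,0.028]]]'
python3 chk.py 8 wrist
```

```text
t: 8.9
tcp_pos: [0.4534, -0.0109, 0.0237]
tool_rot: [0.788, 0.615, -0.0, 0.0]
force: [-1.0, -2.2, -0.3]
finger_gap: -0.003
t 8.9 tcp [ 0.4534 -0.0109  0.0237] r 0.0586 phi 165.0720975084807 azx 75.942731213937 z [ 0. -0. -1.] F [-0.96 -2.16 -0.27] gap -0.002741734466601884 q6 -0.025
t: 9.65
tcp_pos: [0.4566, -0.001, 0.0236]
tool_rot: [0.839, 0.544, 0.0, -0.0]
force: [0.5, -0.1, -0.5]
finger_gap: -0.0
t 9.65 tcp [ 0.4566 -0.001   0.0236] r 0.059 phi 154.93086469572557 azx 65.89773423186281 z [ 0.  0. -1.] F [ 0.52 -0.07 -0.51] gap -0.00037189087516806805 q6 0.173
```

```bash
sleep 1
```

```text
(no output)
```

View pics/wrist7.png

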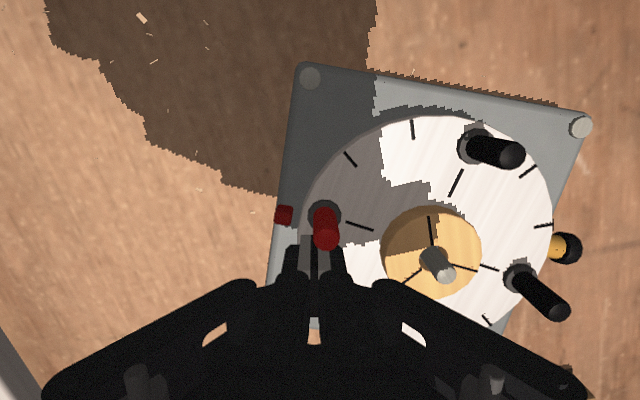

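View pics/wrist8.png

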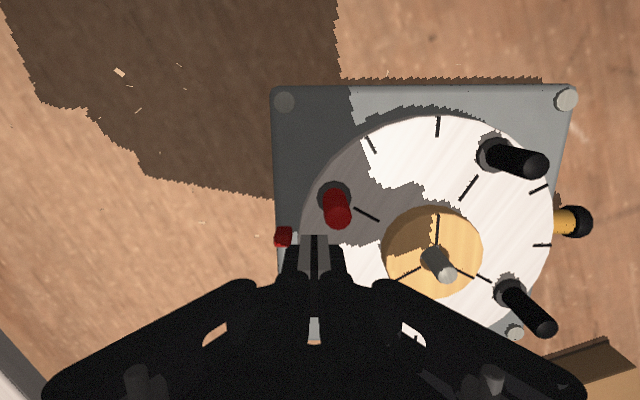

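The first click is done: the force reached 2.2 N, then the red peg snapped about 30° ahead of the finger, to (336,208). Now the second click, with a 30° arc.

```bash

python3 -m inch '[[1,[0.04,0.001,0],[0,0,0.011]],[1,[0.081,0.006,0],[0,0,0.022]],[1,[0.121,0.013,0],[0,0,0.033]],[1,[0.14,0.017,0],[0,0,0.039]],[1,[0.16,0.022,0],[0,0,0.044]],[1,[0.179,0.028,0],[0,0,0.05]],[1,[0.198,0.035,0],[0,0,0.056]],[1,[0.217,0.042,0],[0,0,0.061]],[1,[0.236,0.05,0],[0,0,0.067]],[1,[0.254,0.059,0],[0,0,0.072]],[1,[0.272,0.068,0],[0,0,0.078]],[1,[0.29,0.078,0],[0,0,0.083]],[1,[0.29,0.078,0],[0,0,0.083]],[1,[0.29,0.078,0],[0,0,0.083]],[1,[0.29,0.078,0],[0,0,0.083]]]'
python3 chk.py 9 wrist
```

```text
t: 11.2
tcp_pos: [0.4754, 0.0222, 0.0236]
tool_rot: [0.951, 0.309, -0.0, -0.0]
force: [0.3, -0.5, -0.3]
finger_gap: -0.003
t 11.2 tcp [0.4754 0.0222 0.0236] r 0.0593 phi 125.70420309868751 azx 35.97944788180455 z [-0.  0. -1.] F [ 0.29 -0.5  -0.29] gap -0.00333005369848902 q6 0.754
```

```bash
sleep 1
```

```text
(no output)
```

View pics/wrist9.png

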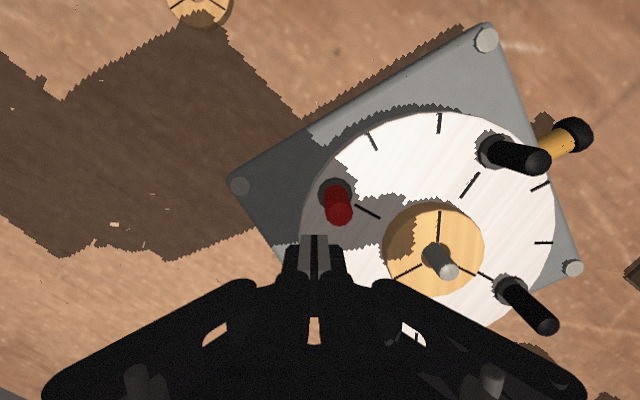

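The second click is done: the red peg again sits ahead of the finger at (337,205). Now the third, with the same arc.

```bash

python3 -m inch '[[1,[0.04,0.001,0],[0,0,0.011]],[1,[0.081,0.006,0],[0,0,0.022]],[1,[0.121,0.013,0],[0,0,0.033]],[1,[0.14,0.017,0],[0,0,0.039]],[1,[0.16,0.022,0],[0,0,0.044]],[1,[0.179,0.028,0],[0,0,0.05]],[1,[0.198,0.035,0],[0,0,0.056]],[1,[0.217,0.042,0],[0,0,0.061]],[1,[0.236,0.05,0],[0,0,0.067]],[1,[0.254,0.059,0],[0,0,0.072]],[1,[0.272,0.068,0],[0,0,0.078]],[1,[0.29,0.078,0],[0,0,0.083]],[1,[0.29,0.078,0],[0,0,0.083]],[1,[0.29,0.078,0],[0,0,0.083]],[1,[0.29,0.078,0],[0,0,0.083]]]'
python3 chk.py 10 wrist
```

```text
t: 12.75
tcp_pos: [0.5037, 0.0328, 0.0236]
tool_rot: [0.999, 0.053, 0.0, 0.0]
force: [-0.1, -0.6, 0.6]
finger_gap: 0.001
t 12.75 tcp [0.5037 0.0328 0.0236] r 0.0592 phi 96.1187929678149 azx 6.098134646753671 z [ 0. -0. -1.] F [-0.09 -0.63  0.63] gap 0.0005175838641274503 q6 1.308
```

```bash
sleep 1
```

```text
(no output)
```

View pics/wrist10.png

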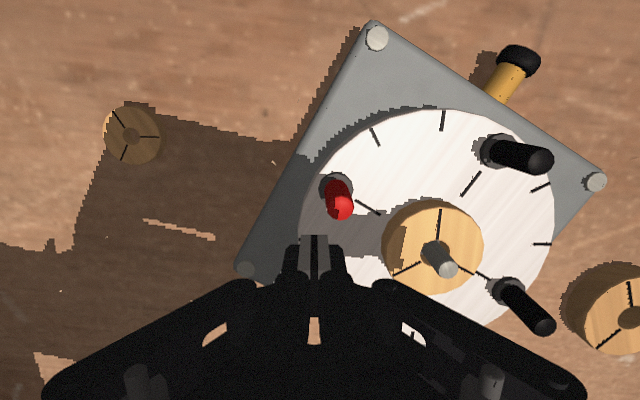

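The third click is done, with the peg at (338,200). Now the fourth and last, with the same arc.

```bash

python3 -m inch '[[1,[0.04,0.001,0],[0,0,0.011]],[1,[0.081,0.006,0],[0,0,0.022]],[1,[0.121,0.013,0],[0,0,0.033]],[1,[0.14,0.017,0],[0,0,0.039]],[1,[0.16,0.022,0],[0,0,0.044]],[1,[0.179,0.028,0],[0,0,0.05]],[1,[0.198,0.035,0],[0,0,0.056]],[1,[0.217,0.042,0],[0,0,0.061]],[1,[0.236,0.05,0],[0,0,0.067]],[1,[0.254,0.059,0],[0,0,0.072]],[1,[0.272,0.068,0],[0,0,0.078]],[1,[0.29,0.078,0],[0,0,0.083]],[1,[0.29,0.078,0],[0,0,0.083]],[1,[0.29,0.078,0],[0,0,0.083]],[1,[0.29,0.078,0],[0,0,0.083]]]'
python3 chk.py 11 wrist
```

```text
t: 14.3
tcp_pos: [0.5334, 0.0281, 0.0236]
tool_rot: [0.979, -0.206, 0.0, 0.0]
force: [-0.1, 0.3, -0.2]
finger_gap: 0.002
t 14.3 tcp [0.5334 0.0281 0.0236] r 0.0589 phi 66.66203172703625 azx -23.78197005447493 z [ 0. -0. -1.] F [-0.1   0.31 -0.2 ] gap 0.0022806524026344655 q6 1.829
```

```bash
sleep 1
```

```text
(no output)
```

View pics/wrist11.png

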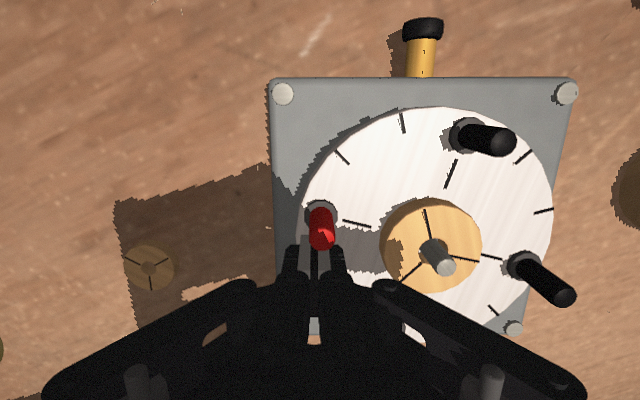

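The fourth hasn't snapped yet: the peg at (322,222) is still at the finger, just at the tipping point with almost no force. I'll go on by 5° in small steps.

```bash

python3 -m inch '[[1,[0.01,0,0],[0,0,0.003]],[1,[0.02,0,0],[0,0,0.006]],[1,[0.03,0.001,0],[0,0,0.008]],[1,[0.04,0.001,0],[0,0,0.011]],[1,[0.05,0.002,0],[0,0,0.014]],[1,[0.05,0.002,0],[0,0,0.014]],[1,[0.05,0.002,0],[0,0,0.014]],[1,[0.05,0.002,0],[0,0,0.014]]]'
python3 chk.py 12 wrist
```

```text
t: 15.15
tcp_pos: [0.5377, 0.026, 0.0236]
tool_rot: [0.968, -0.249, -0.0, 0.0]
force: [-0.4, 0.6, 0.0]
finger_gap: 0.004
t 15.15 tcp [0.5377 0.026  0.0236] r 0.0589 phi 61.98492696520327 azx -28.848761101270696 z [-0.  0. -1.] F [-0.39  0.58  0.03] gap 0.0038857924530615287 q6 1.915
```

```bash
sleep 1
```

```text
(no output)
```

View pics/wrist12.png

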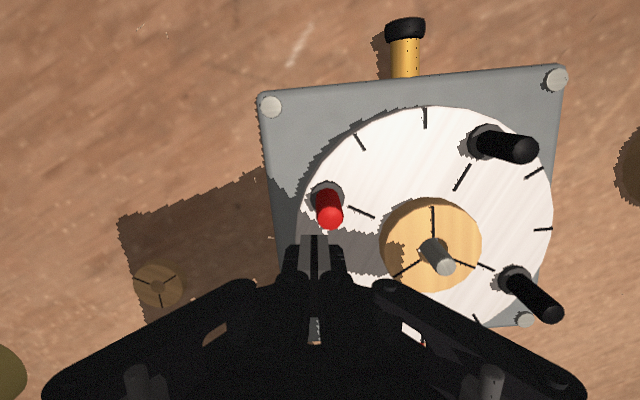

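It snapped: the peg jumped ahead to (329,205), clear of the finger. I'll back off 5 mm, lift straight up, and move away so the top camera can see.

```bash

python3 -m inch '[[1,[-0.05,0,0],[0,0,0]],[1,[-0.05,0,0],[0,0,0]],[1,[-0.05,0,-0.3],[0,0,0]],[1,[-0.05,0,-0.7],[0,0,0]],[1,[-0.05,0,-1],[0,0,0]],[1,[-0.05,0,-1],[0,0,0]]]'
python3 -m inch '[[1,[0,0,-0.4],[0,0,0]],[1,[0,0,-0.8],[0,0,0]],[1,[0,0,-0.8],[0,0,0]],[1,[-0.4,0.4,-0.8],[0,0,0]],[1,[-0.7,0.7,-0.8],[0,0,0]],[1,[-0.7,0.7,-0.8],[0,0,0]]]'
python3 chk.py 13 top scene wrist
```

```text
t: 15.8
tcp_pos: [0.5366, 0.0281, 0.1277]
tool_rot: [0.969, -0.249, 0.005, -0.0]
force: [0.3, -0.4, -0.2]
finger_gap: -0.003
t: 16.4
tcp_pos: [0.4277, 0.0024, 0.2006]
tool_rot: [0.968, -0.25, -0.008, 0.0]
force: [-0.8, 0.0, -0.7]
finger_gap: -0.001
t 16.4 tcp [0.4277 0.0024 0.2006] r 0.087 phi 160.96792453742887 azx -28.92407547160136 z [-0.015  0.003 -1.   ] F [-0.84  0.01 -0.68] gap -0.0010166556122473643 q6 1.82
```

```bash
sleep 1
```

```text
(no output)
```

View pics/scene13.png

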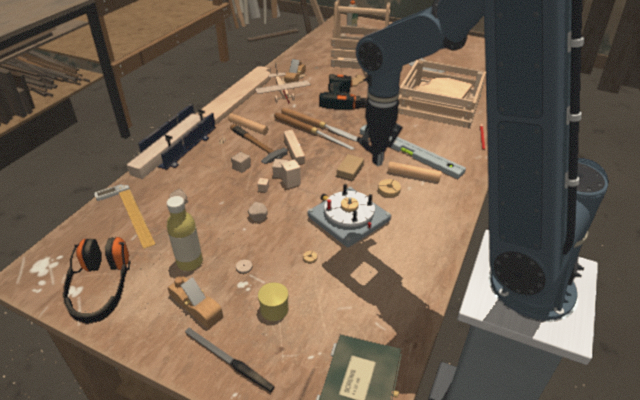

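View pics/top13.png

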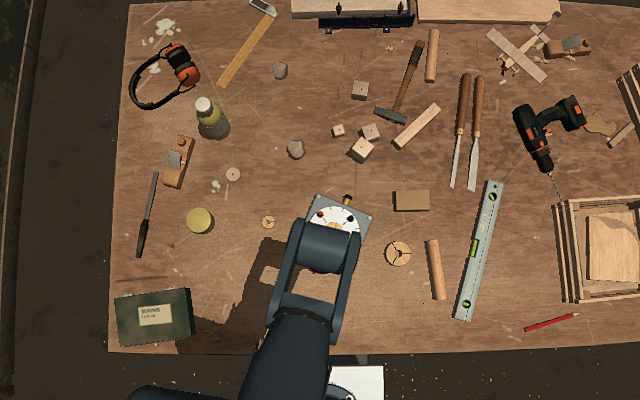

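View pics/wrist13.png

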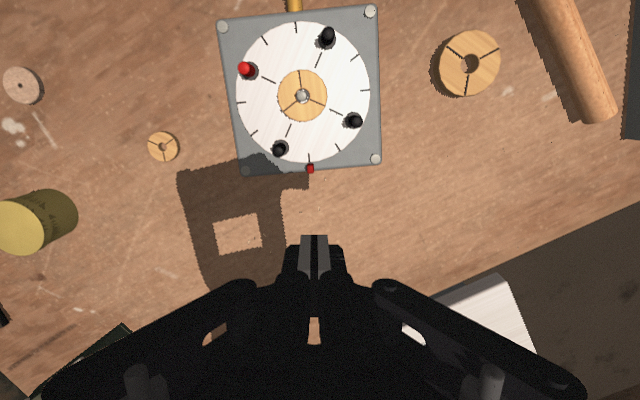

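The hand is clear. The wrist view shows the red peg at (247,68), black pegs at (327,37), (355,121) and (280,149), the pin at (302,96), and the blank still on the pin. I'll measure the dial angle.

```bash
python3 - <<'E'
from h import *
ci=camera_info("wrist");p,d=snapshot("wrist");hsv=cv2.cvtColor(p,cv2.COLOR_BGR2HSV)
cv2.imwrite("pics/w14z.png",cv2.resize(p[0:190,200:400],None,fx=3.8,fy=3.8,interpolation=cv2.INTER_CUBIC))
m=(((hsv[...,0]<8)|(hsv[...,0]>172))&(hsv[...,1]>130)&(hsv[...,2]>60)).astype(np.uint8);m[200:]=0
k,l,st,ce=cv2.connectedComponentsWithStats(m)
for i in range(1,k):
    if st[i,4]>15:print(ce[i],st[i],plane(ci,[ce[i]],.082))
P=plane(ci,[(247,68),(327,37),(355.5,120.5),(280,148.5)],.082);c=P.mean(0);q=P-c
a=np.degrees(np.arctan2(q[:,1],q[:,0]));print(c.round(4),a.round(1),"dial",((155.9-a[0])%360).round(1))
E
python3 chk.py 14
```

```text
[247.2010582   71.61375661] [239  64  17  16 189] [[0.55678072 0.0050847  0.082     ]]
[310.8852459  170.60655738] [308 165   7  11  61] [[ 0.44724468 -0.00108599  0.082     ]]
[ 0.5143 -0.0292  0.082 ] [  36.   -53.3 -143.4  126.8] dial 119.9
t 16.6 tcp [0.4395 0.0007 0.2034] r 0.0754 phi 159.25943272233482 azx -28.861701097168503 z [ 0.001 -0.    -1.   ] F [0.31 0.63 0.3 ] gap 0.0010596401279343803 q6 1.821
```

```bash
sleep 1
```

```text
(no output)
```

View pics/w14z.png

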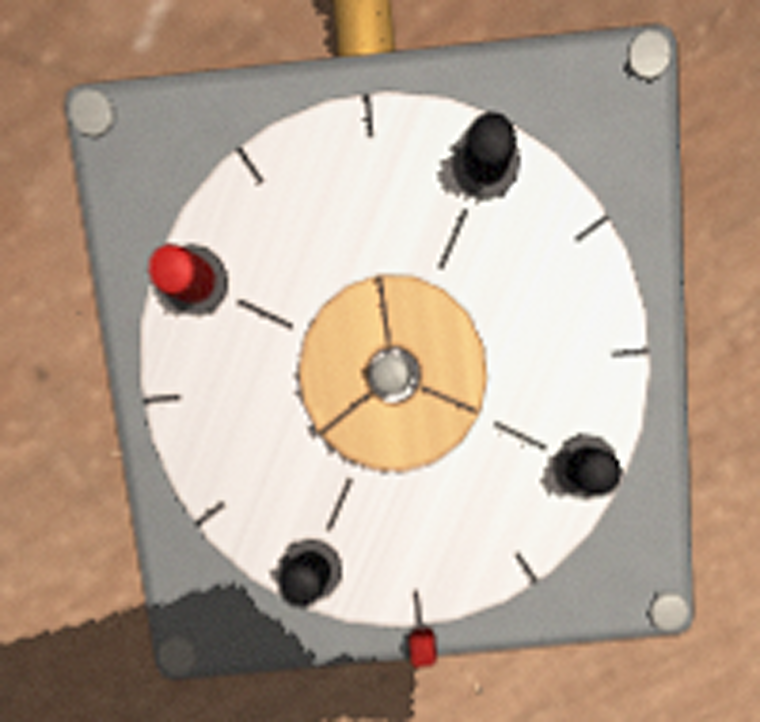

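The dial measures 119.9°, a tick mark lines up with the pointer, and the blank is on its pin. I'll hold still briefly, then hand in.

```bash
python3 -m inch '[[1,[0,0,0],[0,0,0]],[1,[0,0,0],[0,0,0]],[1,[0,0,0],[0,0,0]]]'; python3 -c "
from station import *
print(sign_off())"
```

```text
t: 16.9
tcp_pos: [0.439, 0.001, 0.2035]
tool_rot: [0.969, -0.249, 0.0, -0.0]
force: [0.3, -1.0, 0.5]
finger_gap: -0.002
the job is handed in; nothing more can be done
None
```

The dial is in its fourth click stop. I pushed the red peg clockwise with the shut fingertips, one click at a time, then lifted the hand clear and handed in at t = 16.9 s.

**Last checks**
- **Dial angle:** it measures 119.9° (target 120°), from hand-picked peg positions in the wrist view. A tick mark lines up with the red pointer.
- **Blank and bystanders:** the blank is still over its pin. By eye, the base and the bystanders in view look unmoved in the top and scene pictures; I did not measure their shifts. The arm hid part of the dial and base in the top view.
- **Hand:** it is shut and clear, about 0.2 m up by the reported TCP.

**What disagreed**
- **Fingertip position:** the real fingertips end about 40–45 mm short of the reported TCP, as seen in the wrist depth and the scene view. My first sweep therefore passed over the peg without touching it. I went back, lowered the hand by 41 mm and repeated it.
- **Fourth click:** it needed about 5° more travel than the other three before it snapped.
- **Dial centre:** estimates from different views differed by 3–7 mm; the last one read (0.514, -0.029) against the (0.510, -0.026) I worked with.

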